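# Lay the breakfast tray

### The job

Lay the breakfast tray, with the edge bearing the orange strip as its front: stand the white salt shaker midway between the dotted white sugar pot and the amber honey jar, in line with them; stand the black pepper mill straight behind the salt, the red sauce bottle straight behind the sugar pot and the teal tumbler straight behind the honey jar, each with a gap of about three centimetres to the thing in front of it. Set the green-lidded spice tin centred on top of the sugar pot's lid. Everything must stand upright, flat and let go, and the blue mug on the counter must not be disturbed.

Things in the scene. Friction and masses are not known exactly. Their poses are not given: they have to be found in the camera images.
- tray: Fixed wooden serving tray, 240 mm (x) by 360 mm (y), board 15 mm thick; a dark rim 12 mm wide along each short side stands 12 mm above the board. Origin: centre of the underside, on the counter. The front edge, with the orange strip, is its -x side, towards the robot (tray turned up to 17 degrees). Behind = the tray's +x, away from the strip; left = +y.
- sugar_pot: White ceramic pot with dark brown dots round it and a paw of dots on its flat white lid, fixed on the tray. Body 68 mm, lid 72 mm in diameter, 85 mm high (lid top 100 mm above the counter). Origin: centre of its underside, on the board; axes parallel to the tray's. It stands 50 mm in front of the tray's centre and 95 mm to its left or right; the honey jar stands on the other side, 190 mm away.
- honey_jar: Amber honey jar with a yellow label band and a flat brass lid, fixed on the tray. Body 68 mm and lid 72 mm in diameter, 85 mm high in all. Origin: centre of its underside, on the board; its x and y axes are parallel to the tray's. See sugar_pot for its place.
- salt: Loose salt shaker, white ceramic with a steel cap pierced by small dark holes. Plain cylinder 42 mm in diameter, 80 mm high, about 0.12 kg. Origin: centre of its underside; z up.
- pepper: Loose black pepper mill with a small brass button on top. Foot 48 mm in diameter up to 30 mm, then a 42 mm shaft up to 88 mm, a 47 mm head to 98 mm, button to 105 mm; about 0.15 kg. Origin: centre of its underside; z up.
- sauce: Loose red squeeze bottle of sauce (rigid) with a white nozzle. Body a cylinder 56 mm in diameter up to 95 mm, nozzle tapering to 128 mm; about 0.25 kg. Origin: centre of its underside; z up.
- tumbler: Loose teal travel tumbler with a steel rim and black lid, closed. Plain cylinder 66 mm in diameter, 120 mm high, about 0.28 kg. Origin: centre of its underside; z up.
- tin: Loose flat spice tin, steel with a green lid. Cylinder 58 mm in diameter, 36 mm high, about 0.08 kg. Origin: centre of its underside; z up.
- mug: Loose blue mug on the counter, not to be disturbed. Rim 76 mm in diameter, 85 mm high, handle on its own +y side reaching about 70 mm from its axis. Origin: centre of its underside. At the start the mug and the five loose things stand upright on the bare counter, three on each side of the tray, at least about 95 mm apart centre to centre.
Not all that is in view belongs to the job. What is shaped like the salt but purple is not meant.

How it is judged:
By the outcome, as a careful person would: the job done as asked, in the order asked, and still so for the second after the job is handed in, with the robot touching nothing.
It also fails if it takes over 131 s, if anything falls off the work surface, if the arm or the gripper's body presses on something with over 40 N, if the wrist force passes 120 N, or if a joint passes its speed limit or range.

### The arm

A 6-joint arm with a two-finger parallel gripper is mounted at the origin on the work surface. World frame = base frame: x ahead of the robot, y to its left, z up, the work surface at z = 0. Lengths are in m, angles in degrees, forces in N, time in s.
With the tool pointing down it reaches from about 0.325 to 0.775 m from the base axis. Payload 5.5 kg.
Tool frame: the origin (TCP) lies at the centre of the arm's flange, where the gripper is bolted on; the fingertips stand 182 mm ahead of it and the grasp point (between the pads) lies 163 mm ahead of it; z points along the fingers, y is the direction in which the jaws open and shut (so a half turn about z gives the same grasp; the last joint's range is limited). The gripper opens to 88 mm and grips with 3 to 60 N. Pads are 20 mm wide; open, the fingers measure 115 mm over their backs; the gripper's body (75 mm by 178 mm) begins 61 mm behind the grasp point.
Start: joints at [73.47, 5.22, 70.514, -0, 104.267, -3.249], TCP at [0.138, 0.584, 0.405] pointing down, gripper open.
Joint ranges: [-164.24, 164.24], [-49.07, 125.15], [9.68, 141.18], [-86.29, 266.29], [3.28, 154.24], [-151.56, 151.56]. Speed limits (degrees/s): [147.25, 147.25, 172.46, 180, 180, 180].

### API

Orientations are given as [roll, pitch, yaw] about the fixed x, y, z axes, in that order (R = Rz(yaw) Ry(pitch) Rx(roll)).
In Python, from station import r gives the robot as it stands. The module is installed in compiled form; this text tells all that it offers. Calls block until the motion is done:
- r.reach(position, orientation): joint-space move of the TCP to a pose.
- r.servo_line(position, rotation=None, speed=0.15): straight line of the TCP; rotation=None keeps the orientation; speed is the mean speed in m/s.
- r.move_joints(angles): joint-space move.
- r.let_go() and r.grab(squeeze=None): open the fingers fully, or close them until they stop; squeeze is the grip in N (None keeps the last).
- r.wait(seconds).
- r.inverse_kinematics(position, orientation): joint angles nearest the present ones, or None.
- r.sense(): the state.
- r.snapshot(name): name is "side" or "top"; returns a dict with "frame" (384x512x3 uint8, red, green, blue), "fx", "fy", "cx", "cy" (pixels), "R" (3x3) and "t" (3): a world point X has camera coordinates R X + t. Camera axes: x right, y down, z forward; pixel columns grow to the right and rows downward; lengths in m; the calibration is good to about 2 mm. A picture is of the moment at which its call begins. There is no depth.
A pose or a line that the arm cannot do raises r.IKError and nothing moves.
- r.hand_in(): hands the job in, once; it reports no verdict.
The state is a dict: "clock": time; "joints": joint angles; "joint_vel": joint speeds; "joint_torque": joint torques, N m; "tcp_pos": TCP position; "orientation": TCP orientation; "contact_force": force on the tool from outside, world axes, zero at the start; "torque": the same for the moment, N m; "opening": finger opening in m.
Only numpy, scipy, OpenCV 4.12 (cv2) and the standard library are available. Lean on these libraries where they do the work, as an engineer would, in place of code of your own. Each camera call takes 0.05 s, during which the arm holds its last target.

## Working session

There is one attempt and no reset: what is moved stays moved. The work goes in short steps, each a Python script; the robot and the scene stay as the last script left them, time stands still between calls to the robot, and variables do not carry over. Pictures are saved under pics/ and viewed, and the job is handed in when it is done.

```bash
mkdir -p pics; python3 - <<'E'
from station import r
import cv2,pickle
print(r.sense())
for n in("top","side"):
    s=r.snapshot(n); pickle.dump(s,open(f"{n}0.pkl","wb"))
    cv2.imwrite(f"pics/{n}0.png",cv2.resize(s["frame"][:,:,::-1],(800,600),interpolation=cv2.INTER_CUBIC))
    print(n,{k:s[k] for k in s if k!="frame"}, -s["R"].T@s["t"])
E
```

```text
{'clock': 0.0, 'joints': array([ 7.34684843e+01,  5.26506985e+00,  7.05799179e+01, -5.96242131e-04,
        1.04267372e+02, -3.24977741e+00]), 'joint_vel': array([-0.09961873,  0.01287819, -0.05926796, -0.00201396, -0.03494121,
        0.00863224]), 'joint_torque': array([-1.08146905e-03, -4.46423292e+01, -4.06454623e+01,  6.97984826e-02,
        2.89425580e-02, -8.02002432e-05]), 'tcp_pos': array([0.13787719, 0.58401119, 0.40350537]), 'orientation': array([-1.79887789e+02, -5.79231895e-03,  1.66718110e+02]), 'contact_force': array([-0.09408256, -0.3202531 , -0.24213681]), 'torque': array([0.00538066, 0.00509182, 0.02601498]), 'opening': 0.08774005574061589}
top {'fx': 410.6305837662538, 'fy': 410.6305837662538, 'cx': 252.55682129391096, 'cy': 192.88199563449243, 'R': array([[ 3.11260727e-03, -9.99669227e-01, -2.55293515e-02],
       [-9.88023864e-01,  8.64101943e-04, -1.54298725e-01],
       [ 1.54269747e-01,  2.57038798e-02, -9.87694363e-01]]), 't': array([0.01146623, 0.48175194, 0.8867817 ])} [ 0.33914313 -0.01174758  0.95049572]
side {'fx': 351.33920872259677, 'fy': 351.33920872259677, 'cx': 252.58237681662996, 'cy': 192.40495416922457, 'R': array([[ 0.99579237, -0.09156975,  0.0035397 ],
       [-0.05604866, -0.63916159, -0.76702738],
       [ 0.07249895,  0.76360162, -0.6416046 ]]), 't': array([-0.49538865,  0.05975639,  0.75131877])} [ 0.44218369 -0.58087686  0.5296379 ]
```

View pics/top0.png

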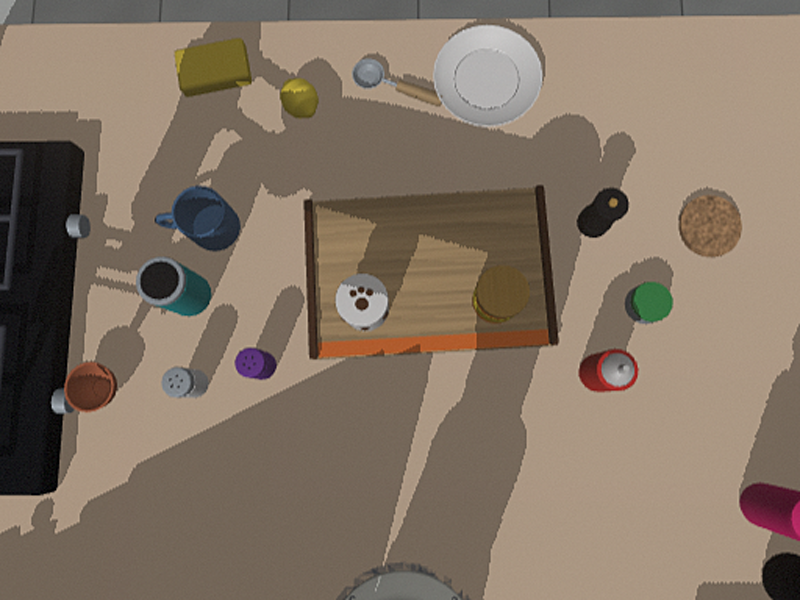

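View pics/side0.png

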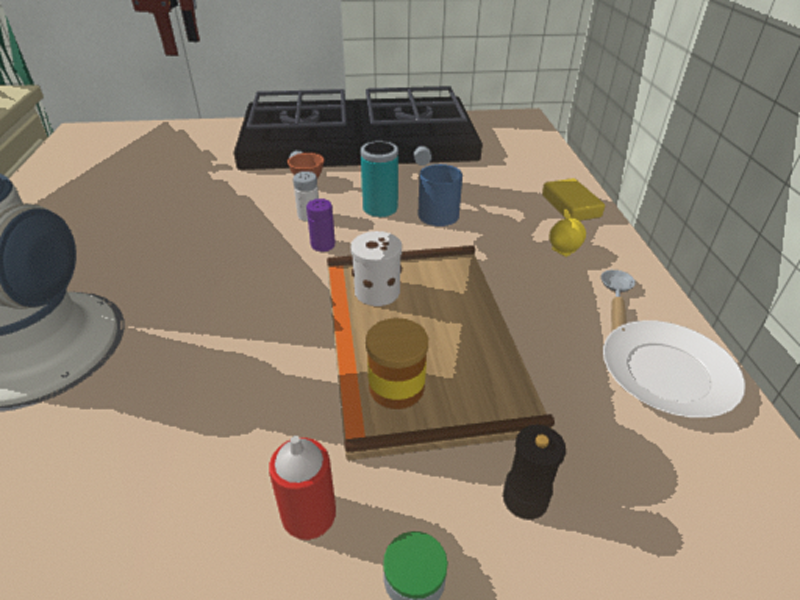

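Top view (800x600 px):
- Salt candidates: the white shaker with a steel cap at (180,382), and the purple lookalike at (255,363), which is not meant.
- Other round things: tumbler (172,285), blue mug (205,218), terracotta pot (90,385), sugar pot (362,300) with dots on its lid, honey jar (502,292), pepper (603,212), sauce (608,370). The tin, with its green lid, is at (650,302), and the cork mat is at (710,223).
- The orange strip runs along the bottom edge, towards the robot.

Next I'll localise by fitting silhouettes in both views.

```bash
cat > vis.py <<'E'
import numpy as np,cv2
from scipy.optimize import minimize
M={ # list of convex pieces, each list of (r,z)
"salt":[[(.021,0),(.021,.08)]],
"pepper":[[(.024,0),(.024,.03)],[(.021,.03),(.021,.088)],[(.0235,.088),(.0235,.098)],[(.006,.098),(.006,.105)]],
"sauce":[[(.028,0),(.028,.095)],[(.028,.095),(.006,.128)]],
"tumbler":[[(.033,0),(.033,.12)]],
"tin":[[(.029,0),(.029,.036)]],
"pot":[[(.034,0),(.034,.07)],[(.036,.077),(.036,.085)]],
"mug":[[(.038,0),(.038,.085)]]}
a=np.linspace(0,2*np.pi,40,endpoint=False)
def proj(s,X):
    X=np.atleast_2d(X)
    c=X@s["R"].T+s["t"]; return np.c_[s["fx"]*c[:,0]/c[:,2]+s["cx"],s["fy"]*c[:,1]/c[:,2]+s["cy"]]
def ray(s,u,v,z):
    d=s["R"].T@np.array([(u-s["cx"])/s["fx"],(v-s["cy"])/s["fy"],1]);o=-s["R"].T@s["t"]
    return (o+d*(z-o[2])/d[2])[:2]
K=4
def sil(s,name,xy,z0=0,grow=0):
    m=np.zeros((384*K,512*K),np.uint8)
    for pc in M[name]:
        P=np.concatenate([np.c_[xy[0]+(q+grow)*np.cos(a),xy[1]+(q+grow)*np.sin(a),np.full(40,z0+z)] for q,z in pc])
        h=cv2.convexHull(((proj(s,P)+.5)*K).astype(np.float32).round().astype(np.int32)); cv2.fillConvexPoly(m,h,1)
    return m
def segment(s,name,xy,z0=0,tol=.012):
    f=np.ascontiguousarray(s["frame"][:,:,::-1])
    big=cv2.resize(sil(s,name,xy,z0,tol),(512,384),interpolation=cv2.INTER_AREA)
    core=cv2.resize(sil(s,name,xy,z0,-.006),(512,384),interpolation=cv2.INTER_NEAREST)
    g=np.full((384,512),cv2.GC_BGD,np.uint8); g[big>0]=cv2.GC_PR_BGD; g[sil(s,name,xy,z0)[K//2::K,K//2::K]>0]=cv2.GC_PR_FGD
    g[core>0]=cv2.GC_PR_FGD if False else cv2.GC_FGD
    ys,xs=np.where(big>0);y0,y1,x0,x1=max(ys.min()-12,0),ys.max()+12,max(xs.min()-12,0),xs.max()+12
    sub=np.ascontiguousarray(cv2.resize(f[y0:y1,x0:x1],None,fx=K,fy=K,interpolation=cv2.INTER_CUBIC))
    gs=cv2.resize(g[y0:y1,x0:x1],None,fx=K,fy=K,interpolation=cv2.INTER_NEAREST)
    cv2.grabCut(sub,gs,None,np.zeros((1,65)),np.zeros((1,65)),5,cv2.GC_INIT_WITH_MASK)
    m=np.zeros((384*K,512*K),np.uint8); m[y0*K:y0*K+gs.shape[0],x0*K:x0*K+gs.shape[1]]=((gs==1)|(gs==3)); return m
def fit(views,name,xy,z0=0,tol=.012):
    xy=np.array(xy,float)
    for it in range(2):
        ms=[segment(s,name,xy,z0,tol) for s in views]
        def cost(p):
            t=0
            for s,m in zip(views,ms):
                q=sil(s,name,p,z0); t+=1-(q&m).sum()/max(1,(q|m).sum())
            return t/len(views)
        o=minimize(cost,xy,method="Nelder-Mead",options=dict(initial_simplex=[xy,xy+[.008,0],xy+[0,.008]],xatol=2e-4,fatol=1e-4)); xy=o.x
    return xy,o.fun,ms
def draw(s,items,out,crop=None):
    im=cv2.resize(s["frame"][:,:,::-1],None,fx=K,fy=K,interpolation=cv2.INTER_CUBIC)
    for n,xy,z0 in items:
        cs,_=cv2.findContours(sil(s,n,xy,z0),cv2.RETR_EXTERNAL,cv2.CHAIN_APPROX_NONE); cv2.drawContours(im,cs,-1,(255,0,255),1)
    if crop: x0,y0,x1,y1=[int(c*K) for c in crop]; im=im[y0:y1,x0:x1]
    k=min(800/im.shape[1],600/im.shape[0]); cv2.imwrite(out,cv2.resize(im,None,fx=k,fy=k,interpolation=cv2.INTER_AREA))
E
cat > loc0.py <<'E'
import pickle,numpy as np
from vis import *
T=pickle.load(open("top0.pkl","rb"));S=pickle.load(open("side0.pkl","rb"))
k=512/800
# top-centre pixels (800 scale) in top view, z of top
g={"salt":("salt",180,381,.08,0),"pepper":("pepper",611,203,.1,0),"sauce":("sauce",619,371,.11,0),"tumbler":("tumbler",160,280,.12,0),
"tin":("tin",653,302,.036,0),"sugar":("pot",362,300,.1,.015),"honey":("pot",502,292,.1,.015),"mug":("mug",200,212,.085,0)}
P={}
for n,(m,u,v,z,z0) in g.items():
    xy=ray(T,u*k,v*k,z)
    b,c,_=fit([T,S],m,xy,z0); t1,c1,_=fit([T],m,xy,z0); s1,c2,_=fit([S],m,b,z0)
    P[n]=b; print(n,b.round(4),round(c,3),"top",t1.round(4),round(c1,3),"side",s1.round(4),round(c2,3))
pickle.dump(P,open("P.pkl","wb"))
it=[(g[n][0],P[n],g[n][4]) for n in P]
draw(T,it,"pics/top_fit.png",(80,100,440,270)); draw(S,it,"pics/side_fit.png",(150,70,400,384))
E
time python3 loc0.py
```

```text
salt [0.3662 0.3088] 0.093 top [0.3659 0.3084] 0.056 side [0.3662 0.308 ] 0.127
pepper [ 0.6085 -0.2849] 0.053 top [ 0.6079 -0.2838] 0.075 side [ 0.6079 -0.2858] 0.045
sauce [ 0.3822 -0.2816] 0.047 top [ 0.3827 -0.2821] 0.047 side [ 0.3822 -0.282 ] 0.045
tumbler [0.4981 0.3233] 0.034 top [0.4983 0.3233] 0.041 side [0.4981 0.3243] 0.023
tin [ 0.4828 -0.3562] 0.022 top [ 0.4831 -0.3559] 0.024 side [ 0.4824 -0.3563] 0.016
sugar [0.4754 0.0561] 0.034 top [0.4757 0.0561] 0.033 side [0.4751 0.0573] 0.029
honey [ 0.487  -0.1334] 0.037 top [ 0.487  -0.1334] 0.03 side [ 0.487  -0.1336] 0.037
mug [0.6038 0.2894] 0.039 top [0.6041 0.2897] 0.043 side [0.6038 0.2894] 0.032
real	0m51.210s
user	0m45.107s
sys	0m3.339s
```

```bash
python3 - <<'E'
import pickle,numpy as np
from vis import *
T=pickle.load(open("top0.pkl","rb"));S=pickle.load(open("side0.pkl","rb"));P=pickle.load(open("P.pkl","rb"))
d=P["sugar"]-P["honey"];yaw=np.arctan2(-d[0],d[1]);print(np.degrees(yaw))
R=np.array([[np.cos(yaw),-np.sin(yaw)],[np.sin(yaw),np.cos(yaw)]]);c=(P["sugar"]+P["honey"])/2+R@[.05,0];print(c)
for s,n,crop in((T,"top",(80,100,440,270)),(S,"side",(150,70,400,384))):
    q=dict(s);f=cv2.resize(s["frame"],None,fx=4,fy=4,interpolation=cv2.INTER_CUBIC)
    X=np.array([[*(c+R@[a,b]),.015] for a,b in((-.12,-.18),(.12,-.18),(.12,.18),(-.12,.18))])
    pts=((proj(s,X)+.5)*4).astype(np.int32);cv2.polylines(f,[pts],True,(0,255,255),1)
    for m,k,z in(("salt","salt",0),("pepper","pepper",0),("sauce","sauce",0),("tumbler","tumbler",0),("tin","tin",0),("pot","sugar",.015),("pot","honey",.015),("mug","mug",0)):
        cs,_=cv2.findContours(sil(s,m,P[k],z),cv2.RETR_EXTERNAL,cv2.CHAIN_APPROX_NONE);cv2.drawContours(f,cs,-1,(255,0,255),1)
    x0,y0,x1,y1=[v*4 for v in crop];f=f[y0:y1,x0:x1];k=min(800/f.shape[1],600/f.shape[0])
    cv2.imwrite(f"pics/{n}_fit2.png",cv2.resize(f,None,fx=k,fy=k,interpolation=cv2.INTER_AREA)[:,:,::-1])
f=T["frame"][215:265,95:185,::-1];cv2.imwrite("pics/saltcrop.png",cv2.resize(f,None,fx=8,fy=8,interpolation=cv2.INTER_CUBIC))
E
```

```text
3.498700459743882
[ 0.53114411 -0.03560359]
```

View pics/top_fit2.png

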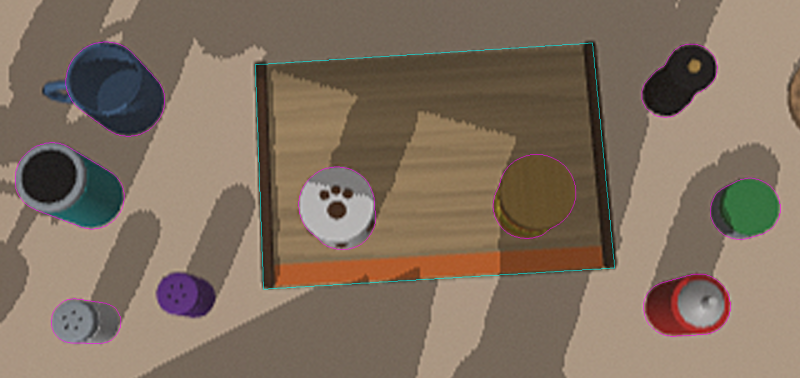

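View pics/side_fit2.png

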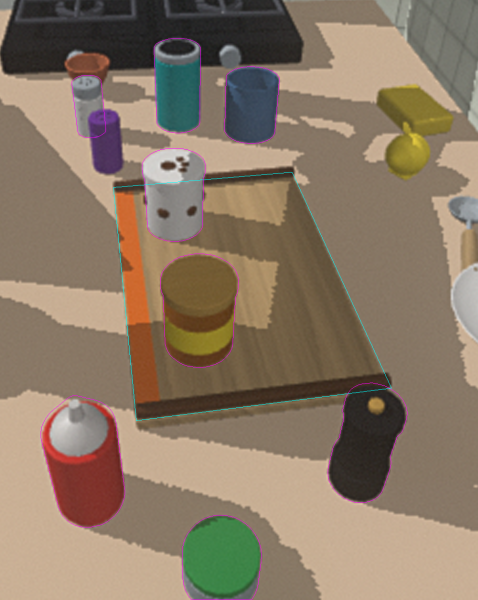

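View pics/saltcrop.png

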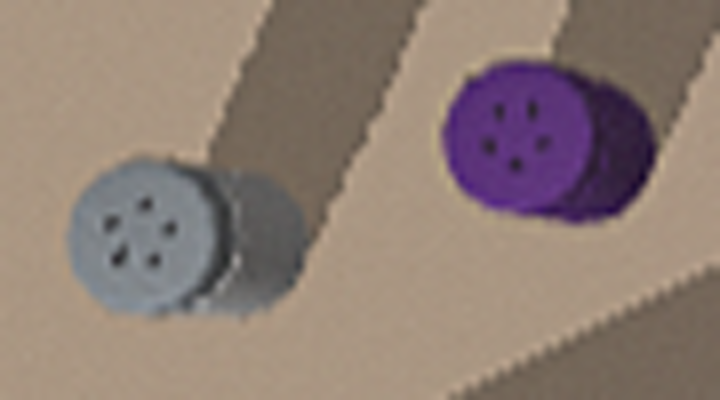

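Every outline fits to within about 1 mm, and the tray is turned 3.5°. The close crop confirms the salt is the white/steel shaker at crop (145,235); the purple lookalike is at (520,135). Salt first.

```bash
cat > act.py <<'E'
import pickle,numpy as np,cv2
from station import r
from vis import *
P=pickle.load(open("P.pkl","rb"))
d=P["sugar"]-P["honey"];YAW=np.arctan2(-d[0],d[1])
R=np.array([[np.cos(YAW),-np.sin(YAW)],[np.sin(YAW),np.cos(YAW)]]);C=(P["sugar"]+P["honey"])/2+R@[.05,0]
Yd=np.degrees(YAW)
def tray(x,y): return C+R@[x,y]
def best(pos,jaw):
    """jaw = world angle (deg) of jaw axis"""
    j0=r.sense()["joints"];c=[]
    for k in(90,-90,270,-270):
        o=[180,0,(jaw+k+180)%360-180];q=r.inverse_kinematics(list(pos),o)
        if q is not None:c.append((np.abs(np.array(q)-j0).max()+.3*abs(q[5]),o))
    return min(c,key=lambda t:t[0])[1]
def st(tag):
    s=r.sense();print(tag,"t",round(s["clock"],1),"tcp",s["tcp_pos"].round(4),"rpy",s["orientation"].round(1),"F",s["contact_force"].round(1),"open",round(s["opening"],4));return s
def pick(xy,h,jaw,lift=.14,squeeze=20,name=""):
    zg=h+.163;up=[*xy,zg+lift];o=best(up,jaw);r.reach(up,o);s=st("above")
    r.servo_line([*xy,zg],speed=.2);s=st("at")
    e=np.array([*xy,zg])-s["tcp_pos"]
    if abs(e).max()>.0015: r.servo_line(list(np.array([*xy,zg])+e),speed=.05);s=st("corr")
    r.grab(squeeze);s=st("grabbed");zs=s["tcp_pos"][2]
    r.servo_line([*xy,zg+lift],speed=.25);s=st("lifted");return zs
def place(xy,zt,jaw,lift=.14,clear=.001):
    up=[*xy,zt+lift];o=best(up,jaw);r.reach(up,o);st("above")
    r.servo_line([*xy,zt+.012],speed=.2);r.wait(.1);s=st("near")
    e=np.array([*xy,zt+.012])-s["tcp_pos"]
    r.servo_line(list(np.array([*xy,zt+clear])+e),speed=.04);r.wait(.1);s=st("down")
    r.let_go();st("open");r.servo_line([*xy,zt+lift],speed=.25);s=st("up")
def snaps(tag):
    out=[]
    for n in("top","side"):
        s=r.snapshot(n);pickle.dump(s,open(f"{n}_{tag}.pkl","wb"));out.append(s["frame"][:,:,::-1])
    cv2.imwrite(f"pics/{tag}.png",cv2.resize(np.hstack(out),(800,300),interpolation=cv2.INTER_AREA))
E
python3 - <<'E'
from act import *
zs=pick(P["salt"],.048,-45)
snaps("saltlift")
open("zs","w").write(str(zs))
E
```

```text
above t 1.5 tcp [0.366  0.3092 0.3512] rpy [-180.    -0.    45.1] F [-0.1 -0.2  0.1] open 0.0875
at t 2.3 tcp [0.3664 0.3093 0.2122] rpy [ 1.8e+02 -1.0e-01  4.5e+01] F [ 0.6  0.5 -0.6] open 0.0879
grabbed t 3.1 tcp [0.3662 0.3088 0.211 ] rpy [180.  -0.  45.] F [-0.  -0.5  0.7] open 0.0419
lifted t 3.8 tcp [0.3661 0.3087 0.3493] rpy [-1.8e+02  1.0e-01  4.5e+01] F [ 0.6  0.  -2.1] open 0.0417
```

View pics/saltlift.png

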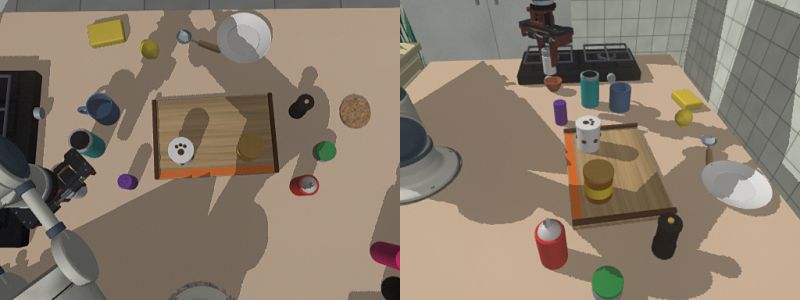

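The salt is held, with the opening at 42 mm; in the side view it hangs at about (548,60). The purple shaker, tumbler and mug haven't moved. Placing the salt now.

```bash
python3 - <<'E'
from act import *
zs=float(open("zs").read())
place(tray(-.05,0),zs+.015,Yd)
E
python3 - <<'E'
from act import *
r.reach([*tray(.02,-.32)[:2]*0+P["pepper"],.059+.163+.14],best([*P["pepper"],.362],Yd+90))
snaps("saltplaced")
T=pickle.load(open("top_saltplaced.pkl","rb"));S=pickle.load(open("side_saltplaced.pkl","rb"))
g=tray(-.05,0);b,c,_=fit([T,S],"salt",g,.015);print(R.T@(b-C),c)
E
```

```text
above t 5.3 tcp [ 0.4812 -0.0382  0.3655] rpy [-180.    -0.    93.5] F [ 0.9 -0.8 -2.4] open 0.0419
near t 6.2 tcp [ 0.4818 -0.0386  0.2401] rpy [179.8   0.   93.5] F [ 0.9  0.3 -0.7] open 0.0418
down t 6.8 tcp [ 0.4809 -0.0388  0.2255] rpy [179.9   0.   93.5] F [0.8 0.3 3.6] open 0.0416
open t 7.7 tcp [ 0.4806 -0.0387  0.225 ] rpy [-180.     0.    93.5] F [-0.4 -0.3  0. ] open 0.0876
up t 8.4 tcp [ 0.4812 -0.0386  0.3646] rpy [-179.9   -0.    93.5] F [-0.1  0.2 -0.1] open 0.0882
[-0.05035335  0.00056955] 0.14039430228606886
```

View pics/saltplaced.png

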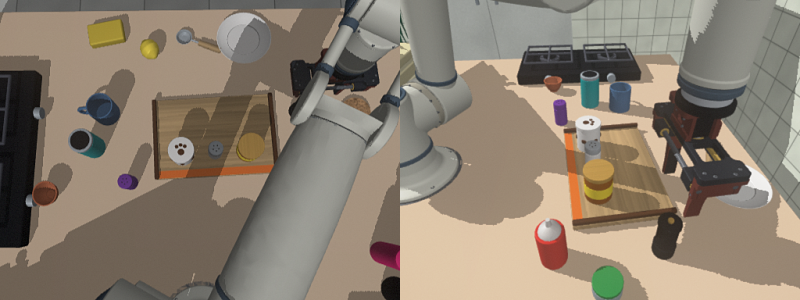

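In the top view the salt stands at (215,148), between the pots; the fit puts it within 1 mm of the target. Pepper next.

```bash
python3 - <<'E'
from act import *
zs=pick(P["pepper"],.059,Yd+90)
place(tray(.025,0),zs+.015,Yd+90)
up=[*P["sauce"],.074+.163+.14];r.reach(up,best(up,Yd+90))
snaps("pepplaced")
T=pickle.load(open("top_pepplaced.pkl","rb"));S=pickle.load(open("side_pepplaced.pkl","rb"))
draw(T,[("pot",P["sugar"],.015),("pot",P["honey"],.015),("salt",tray(-.05,0),.015),("pepper",tray(.025,0),.015)],"pics/pepT.png",(150,100,400,270))
draw(S,[("pot",P["sugar"],.015),("pot",P["honey"],.015),("salt",tray(-.05,0),.015),("pepper",tray(.025,0),.015)],"pics/pepS.png",(150,70,400,300))
E
```

```text
above t 9.9 tcp [ 0.6085 -0.2842  0.3626] rpy [180.   -0.    3.6] F [-0.6 -0.7 -0.5] open 0.0876
at t 10.7 tcp [ 0.6089 -0.2851  0.2237] rpy [ 1.799e+02 -1.000e-01  3.500e+00] F [-0.4  0.3 -0.2] open 0.0875
corr t 11.0 tcp [ 0.6084 -0.2848  0.2217] rpy [ 1.799e+02 -1.000e-01  3.500e+00] F [ 0.6 -0.8  0.2] open 0.0875
grabbed t 11.7 tcp [ 0.6082 -0.2847  0.2203] rpy [180.    0.    3.5] F [-0.4 -0.2 -0.1] open 0.0464
lifted t 12.4 tcp [ 0.6085 -0.2848  0.3601] rpy [-1.799e+02  1.000e-01  3.500e+00] F [-0.   0.4 -1.5] open 0.046
above t 13.4 tcp [ 0.5563 -0.0349  0.3745] rpy [1.8e+02 1.0e-01 3.5e+00] F [ 0.2  0.3 -1.4] open 0.0464
near t 14.3 tcp [ 0.5567 -0.0344  0.2495] rpy [180.   -0.2   3.5] F [-0.2  0.5  0. ] open 0.0462
down t 14.9 tcp [ 0.5556 -0.0339  0.2344] rpy [180.   -0.    3.5] F [-0.6 -0.3  3. ] open 0.0462
open t 15.7 tcp [ 0.5555 -0.0338  0.2341] rpy [-180.    -0.     3.5] F [ 0.3 -0.8 -0.8] open 0.0879
up t 16.4 tcp [ 0.556  -0.0341  0.3737] rpy [-1.8e+02  1.0e-01  3.5e+00] F [-0.  -0.8 -0. ] open 0.0879
```

View pics/pepT.png

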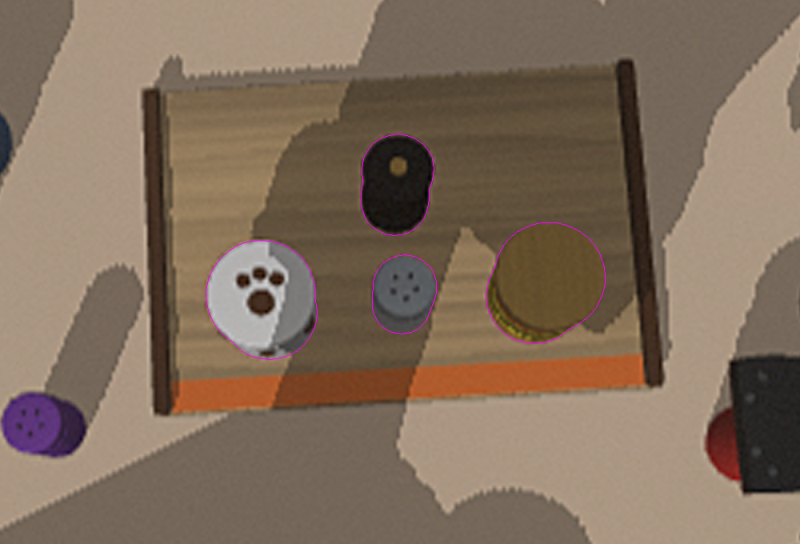

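View pics/pepS.png

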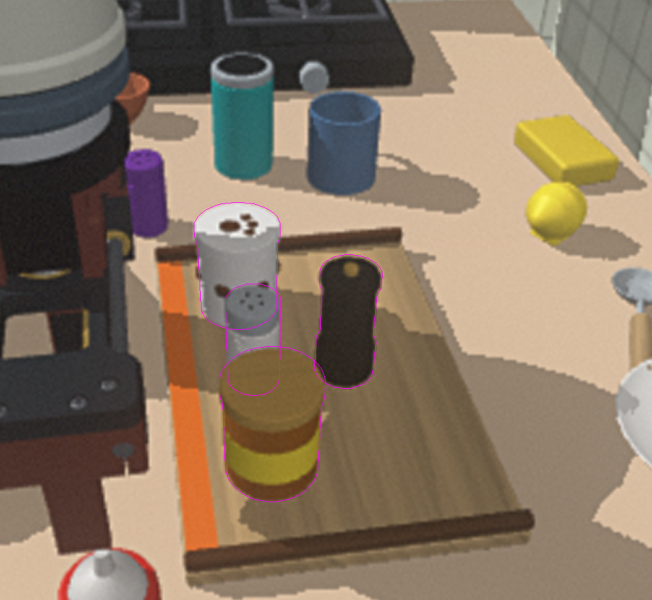

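The pepper is at (397,185) in the top crop and its outline matches the target exactly, with the salt at (403,290) in front of it. Sauce next, then tumbler.

```bash
python3 - <<'E'
from act import *
zs=pick(P["sauce"],.074,Yd+90)
place(tray(.0435,.095),zs+.015,Yd+90)
up=[.42,.25,.42];r.reach(up,best(up,Yd+90))
snaps("sauce")
E
```

```text
above t 17.9 tcp [ 0.3826 -0.2812  0.377 ] rpy [-180.     0.     3.6] F [0.2 0.2 0.7] open 0.0877
at t 18.8 tcp [ 0.3825 -0.2818  0.2383] rpy [ 1.799e+02 -1.000e-01  3.500e+00] F [-0.1 -0.2  0. ] open 0.0878
grabbed t 19.4 tcp [ 0.3823 -0.2817  0.2374] rpy [180.   -0.    3.5] F [ 0.5 -1.8  1.5] open 0.0556
lifted t 20.1 tcp [ 0.3822 -0.2815  0.375 ] rpy [-1.799e+02  1.000e-01  3.500e+00] F [-0.2  0.9 -2.6] open 0.0558
above t 21.5 tcp [0.5687 0.0609 0.3921] rpy [180.    0.    3.4] F [-0.8 -0.4 -2.5] open 0.0561
near t 22.4 tcp [0.5693 0.0617 0.2668] rpy [180.   -0.2   3.5] F [ 0.5 -0.3 -1.7] open 0.0558
down t 23.0 tcp [0.5684 0.062  0.2518] rpy [ 1.8e+02 -1.0e-01  3.5e+00] F [-0.1 -1.9  4.7] open 0.0557
open t 23.7 tcp [0.5682 0.0621 0.251 ] rpy [-180.     0.     3.5] F [ 1.1 -0.3 -0.4] open 0.088
up t 24.4 tcp [0.5687 0.0619 0.3908] rpy [-1.8e+02  1.0e-01  3.5e+00] F [-0.6  0.2 -0.1] open 0.088
```

View pics/sauce.png

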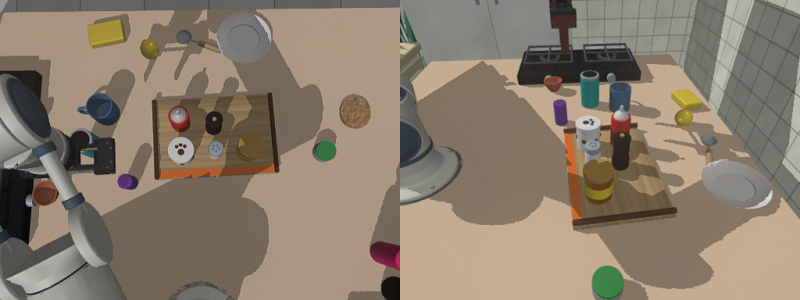

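The sauce stands behind the sugar pot at top (179,118). For the tumbler I'll use a higher lift so it clears the sauce.

```bash
python3 - <<'E'
from act import *
zs=pick(P["tumbler"],.077,Yd+90,lift=.19,squeeze=25)
place(tray(.0485,-.095),zs+.015,Yd+90,lift=.19)
up=[*P["tin"],.022+.163+.16];r.reach(up,best(up,Yd+90))
snaps("tumb")
E
```

```text
above t 26.0 tcp [0.4992 0.3229 0.4286] rpy [1.799e+02 1.000e-01 3.400e+00] F [-0.2 -0.6 -0.2] open 0.0877
at t 27.1 tcp [0.4983 0.3233 0.2419] rpy [-179.9   -0.2    3.5] F [ 0.2 -0.3  1. ] open 0.0876
corr t 27.3 tcp [0.4979 0.3234 0.2389] rpy [-1.8e+02 -1.0e-01  3.5e+00] F [ 0.2  0.1 -0.6] open 0.088
grabbed t 27.8 tcp [0.4979 0.3232 0.2381] rpy [180.   -0.    3.5] F [-0.3 -0.5  0.8] open 0.0655
lifted t 28.7 tcp [0.4981 0.3234 0.4279] rpy [179.9   0.2   3.5] F [-0.3 -0.2 -3.2] open 0.0657
above t 30.4 tcp [ 0.5855 -0.1264  0.443 ] rpy [-180.    -0.     3.6] F [ 0.   0.4 -2.7] open 0.0661
near t 31.5 tcp [ 0.5858 -0.1275  0.2673] rpy [179.9  -0.2   3.5] F [ 0.7  0.5 -1.6] open 0.0656
down t 32.1 tcp [ 0.585  -0.1276  0.2526] rpy [ 1.8e+02 -1.0e-01  3.5e+00] F [-0.2 -0.3  4.7] open 0.0655
open t 32.7 tcp [ 0.5849 -0.1274  0.2517] rpy [-180.     0.     3.5] F [ 0.4 -0.1  0.1] open 0.0878
up t 33.6 tcp [ 0.5855 -0.1275  0.4414] rpy [-1.8e+02  1.0e-01  3.5e+00] F [ 0.   0.  -0.7] open 0.0882
```

View pics/tumb.png

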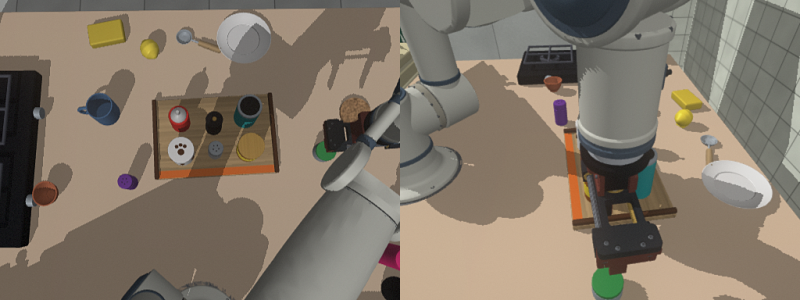

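The tumbler is behind the honey jar at top (247,108). Now the tin.

```bash
python3 - <<'E'
from act import *
zs=pick(P["tin"],.025,Yd+90,lift=.22,squeeze=15)
place(P["sugar"],zs+.100,Yd+90,lift=.14)
up=[.40,.28,.42];r.reach(up,best(up,Yd+90))
snaps("tin")
T=pickle.load(open("top_tin.pkl","rb"));S=pickle.load(open("side_tin.pkl","rb"))
it=[("pot",P["honey"],.015),("salt",tray(-.05,0),.015),("pepper",tray(.025,0),.015),("sauce",tray(.0435,.095),.015),("tumbler",tray(.0485,-.095),.015),("tin",P["sugar"],.1),("mug",P["mug"],0)]
draw(T,it,"pics/finT.png",(100,90,360,270));draw(S,it,"pics/finS.png",(150,70,400,300))
E
```

```text
above t 35.1 tcp [ 0.4835 -0.3552  0.4114] rpy [179.8  -0.2   3.6] F [ 0.7  0.2 -1.3] open 0.0879
at t 36.3 tcp [ 0.4831 -0.3564  0.1894] rpy [ 1.799e+02 -1.000e-01  3.500e+00] F [ 0.5 -0.1  0.4] open 0.0876
grabbed t 36.9 tcp [ 0.4828 -0.3562  0.1883] rpy [180.   -0.    3.5] F [-0.4 -0.1  1.3] open 0.0575
lifted t 38.0 tcp [ 0.4828 -0.3562  0.4059] rpy [-1.799e+02  1.000e-01  3.500e+00] F [-0.2  0.2 -1.4] open 0.0579
above t 39.5 tcp [0.4757 0.0554 0.428 ] rpy [180.    0.    3.4] F [ 0.6  0.1 -0.1] open 0.0576
near t 40.4 tcp [0.4759 0.056  0.3024] rpy [180.   -0.2   3.5] F [-0.7 -0.7 -0.2] open 0.0578
down t 40.9 tcp [0.4751 0.0563 0.2876] rpy [ 1.8e+02 -1.0e-01  3.5e+00] F [1.2 0.  3.2] open 0.058
open t 41.6 tcp [0.475  0.0562 0.2872] rpy [180.    0.    3.5] F [-0.1 -0.1  0.7] open 0.0877
up t 42.3 tcp [0.4755 0.0561 0.427 ] rpy [-1.8e+02  1.0e-01  3.5e+00] F [ 0.3  0.5 -0.8] open 0.0876
```

View pics/finT.png

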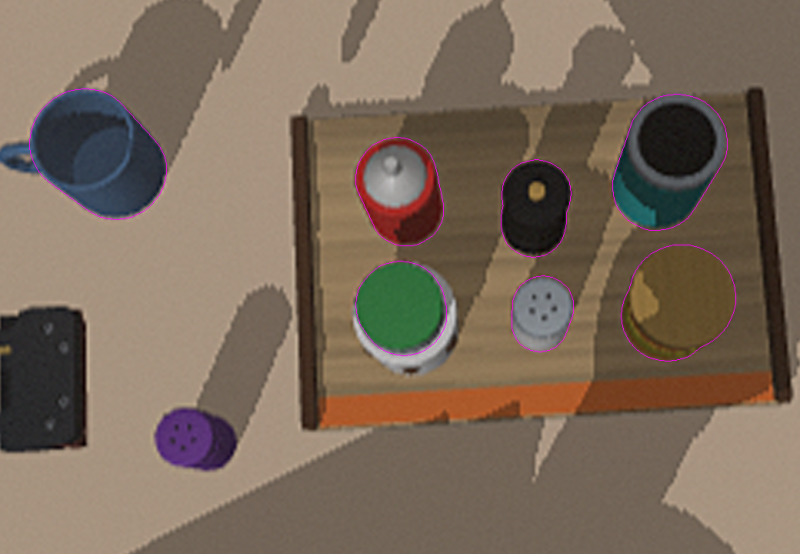

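View pics/finS.png

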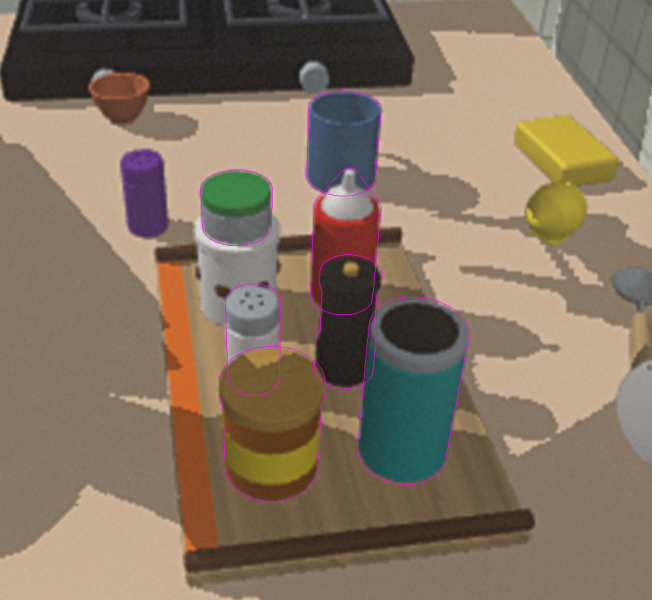

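Every outline sits on its target in both views. In the top crop the tin is at (402,310) over the sugar pot, the sauce at (398,190), the pepper at (535,208), the tumbler at (670,160) and the salt at (542,312). The mug at (98,152) hasn't moved. The gripper is clear and empty, so I'm handing in.

```bash
python3 - <<'E'
from act import *
st("final");r.hand_in();print("done")
E
```

```text
final t 43.4 tcp [0.4007 0.2789 0.4197] rpy [180.    0.    3.4] F [-0.3  0.8  0.3] open 0.0877
the job is handed in; nothing more can be done
done
```

The breakfast tray is laid and handed in at 43.4 s of the 131 s allowed. I placed things in the order you gave:

- **Salt:** midway between the sugar pot and the honey jar, in line with them.
- **Pepper, sauce and tumbler:** each straight behind the salt, the sugar pot and the honey jar respectively, with a gap of about 3 cm.
- **Tin:** centred on the sugar pot's lid.

**Last checks:** before handing in, the target outlines of all five things, drawn over both camera pictures, matched to about 1–2 mm. All stood upright. The mug still matched its starting outline, and the gripper was open, away from everything, with no load on the wrist.

**Weaker results:**
- **Salt:** the numerical fit after placing had a larger residual (0.14) because other things partly hid it. It still gave a position within 1 mm of the target.
- **Pepper:** it was gripped at 46 mm, not the 42 mm of its shaft, so the pads probably touched its head. It still stood on target.

No check failed.

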